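# Bolt the sample case for the drive

### The job

Secure the water-sample case for the drive. First press the low end of the bolt's flush pull so that its tab tips up, then push the bolt fully home through the slot in its keeper, pressing the springy lid down just far enough for the tongue to go in. Finally fold the pull flush again, let go and leave the bottles and other things on the table where they are.

Things in the scene. Friction and masses are not known exactly. Their poses are not given: they have to be found in the camera images.
- case: Long low grey plastic transit case, fixed, 200 x 395 x 86 mm (y from -220 to +175 mm). Origin on the table; +z up, +y is the direction in which the bolt slides home. Its lid is hinged at the -y end; the keeper stands at the +y end.
- hinge (a point): Middle of the lid's hinge line, fixed to the case at y = -200 mm, 90 mm above the table; the line runs along the case's x. The lid's underside passes through it.
- keeper_foot (a point): Point on the case's top (86 mm above the table) at the foot of the keeper's near face, y = +132 mm. The keeper is an upright steel plate 48 mm wide, 8 mm thick, top 150 to 165 mm above the table, with a slot 28 mm wide and 13 mm high. The slot's centre is 114 to 128 mm above the table: it differs from case to case and is not reported; feel or look for it.
- lid (a joint): Angle of the grey lid (190 x 315 mm, 12 mm thick), rad: 0 = pressed right down, level; grows as the +y end rises. A springy seal (14 N m/rad) holds it ajar at 0.085 to 0.115; 5 to 12 N at the bolt presses it fully down; let go, it springs up. The tongue fits the slot only at 0.015 to 0.058 (by the slot's height), give or take 0.007: neither ajar nor fully down.
- bolt (a joint): Travel of the flat steel bolt on the lid, m: 0 = drawn back, 0.036 = fully home, at its stop. About 4 N of friction; stays where left. The tongue meets the keeper's face at about 0.010. The bolt's body, 58 x 110 mm, runs between fixed rails and a fixed block behind, all level with its top (28 mm above the lid's underside): with the pull flush there is nothing to push against.
- tongue (a point): Centre of the tip of the bolt's tongue (20 mm wide, 8 mm thick), on the side of the keeper. Moves with the bolt; 19 mm above the lid's underside and, at bolt 0, 322 mm from the hinge line. It is 109 mm above the table with the lid fully down.
- block (a point): Middle of the top of the bolt's solid rear block (50 mm wide, 26 mm long in y), just behind the tab, level with the flush pull. Pressing down here lowers the lid while the raised tab is pushed. Moves with the bolt: at bolt 0, 163 mm from the hinge line. Its axes are the lid's (y along the travel).
- pull (a joint): Angle of the rocking pull plate in the bolt's top, rad: 0 = flush, 0.45 = tipped fully up, at its stop. Steel, 48 mm wide, 61 mm long, 4 mm thick; pivot across the bolt 49 mm ahead (+y) of point block. Stays at any angle by friction (0.05 N m). Pushed to +y, the raised tab bears on its stop and carries the bolt; pressed down, it folds flush.
- pull_low (a point): Point on top of the pull's low arm, mid-width, 24 mm from the pivot: the end to press. The low arm is 26 mm long and points to +y; the space below it and 22 mm beyond its end is open, between cheeks 50 mm apart. Pressing it down 7 to 11 mm tips the tab up.
- pull_tab (a point): Middle of the top edge of the pull's tab arm, which is 35 mm long and points to -y; it rises 15 mm when fully tipped and is then 4 mm nearer the pivot. Moves with the pull.
- bottle0: Bystander: upright clear plastic water bottle, 66 mm wide, 210 mm tall; origin under its middle.
- bottle1: Bystander: upright clear plastic water bottle, 66 mm wide, 210 mm tall; origin under its middle.
- bottle2: Bystander: upright clear plastic water bottle, 66 mm wide, 210 mm tall; origin under its middle.
- bottle3: Bystander: upright clear plastic water bottle, 66 mm wide, 210 mm tall; origin under its middle.
- jar: Bystander: small amber glass jar, 52 mm wide, 60 mm tall, standing beyond the case's keeper end; origin under its middle.
- pipette: Bystander: white pipette lying beside the case, about 220 mm long, 20 mm high; origin under its middle.
- spanner: Bystander: small flat steel spanner lying beside the case, 140 mm long, 7 mm high; origin under the middle of its shaft.

How it is judged:
By the outcome, as a careful person would: the job done as asked, in the order asked, and still so for the second after the job is handed in, with the robot touching nothing.
It also fails if it takes over 61 s, if anything falls off the work surface, if the arm or the gripper's body presses on something with over 40 N, if the wrist force passes 120 N, or if a joint passes its speed limit or range.

### The arm

A 6-joint arm with a two-finger parallel gripper is mounted at the origin on the work surface. World frame = base frame: x ahead of the robot, y to its left, z up, the work surface at z = 0. Lengths are in mm, angles in rad, forces in N, time in s.
With the tool pointing down it reaches from about 275 to 1000 mm from the base axis. Payload 8.4 kg.
Tool frame: the origin (TCP) lies at the very end of the fingers, on their centre line; the grasp point (between the pads) lies 19 mm behind it; x points along the fingers, y is the direction in which the jaws open and shut, and the axes are right-handed (so a half turn about x gives the same grasp; the last joint's range is limited). The gripper opens to 85 mm and grips with 20 to 120 N. Pads are 22 mm wide; open, the fingers measure 114 mm over their backs; the gripper's body (76 mm by 85 mm) begins 54 mm behind the grasp point. The pads swing forward as they close: fully open they stand 13 mm farther back than shut.
Start: joints at [-1.183, 0.353, 1.633, -0, 1.155, -0.002], TCP at [237.501, -578.119, 231.281] pointing down, gripper open.
Joint ranges: [-2.63, 2.63], [-0.92, 2.1], [0.06, 2.66], [-1.3, 4.44], [0, 2.69], [-3.02, 3.02]. Speed limits (rad/s): [2.22, 2.22, 2.79, 3.14, 3.14, 3.14].

### API

Orientations are given as [roll, pitch, yaw] about the fixed x, y, z axes, in that order (R = Rz(yaw) Ry(pitch) Rx(roll)).
In Python, from rig import r, grab_frame, camera_params, sign_off gives the robot as it stands.
- The arm moves only by the tool drive_tool, never from a script. Its argument "rows" is one flat list of numbers, 7 for each row, row after row: the shift along the tool's x, y, z in mm, then the turn, a rotation vector about the tool's x, y, z in degrees, then the opening in per cent of the stroke, from 0 (shut) to 100 (fully open). In form: [x, y, z, rx, ry, rz, fingers, x, y, z, rx, ry, rz, fingers, ...]. A call has 1 to 10 rows; each row is the pose to reach, as a shift and turn from the pose measured when the call began, along the tool's axes at that moment; what a row does not reach only later rows make up. A row lasts 1/8 s, in which the tool goes at most 62.5 mm and 10.7 degrees, less where a joint would pass 70% of its speed; a pose out of reach is approached as far as the arm can. A call with a gripper value outside its range is refused whole. The fingers move at their own pace and stop on an object; "newtons" is the grip in N (left out, the last holds). Time passes only in rows, so rows that repeat a pose let the fingers close. It gives the time, the measured TCP pose, the force and the opening at its end, in the units of the state.
- r.sense(): the state, without advancing time (a new reading comes with each control period).
- grab_frame(name): name is "scene" or "top" or "wrist"; returns the picture (480x640x3 uint8, red, green, blue); there is no depth.
- camera_params(name): a dict with "vertical_fov" (degrees; the focal length in pixels is half the picture's height over the tangent of half this angle, whatever the lens; pixels are square), "cx", "cy" (the principal point, pixels), "pose" (4x4, takes a point from camera to world coordinates); the wrist camera has in their place "tool_from_camera" (4x4, takes a point from camera to tool coordinates, whose origin is the TCP and whose axes are the tool frame's). Camera axes: x right, y down, z forward; pixel columns grow to the right and rows downward; lengths in mm; the calibration is good to about 2 mm. The wrist camera is an equidistant fisheye: a pixel r from the principal point sees the ray r / f radians off the axis. A picture is of the moment at which its call begins: read the wrist's pose just before it. camera_params takes no time and is no camera call.
- sign_off(): hands the job in, once; it reports no verdict.
The state is a dict: "clock": time; "qpos": joint angles; "qvel": joint speeds; "joint_efforts": joint torques, N m; "eef_pos": TCP position; "tcp_rot": TCP orientation; "contact_force": force on the tool from outside, world axes, zero at the start; "wrist_torque": the same for the moment, N m; "opening": opening from 0.0 (shut) to 1.0 (fully open).
Only numpy, scipy, OpenCV 4.12 (cv2) and the standard library are available. Lean on these libraries where they do the work, as an engineer would, in place of code of your own. Each camera call takes 0.05 s, during which the arm holds its last target.

## Working session

There is one attempt and no reset: what is moved stays moved. The work goes in short steps, Python scripts to look and compute and a tool call to move; the robot and the scene stay as the last step left them, time stands still between calls to the robot, and variables do not carry over. Pictures are saved under pics/ and viewed, and the job is handed in when it is done.

Besides the shell and the picture viewer there is one more tool, called after "Request:" as name(argument=value, ...) on one line, values as JSON. drive_tool: Moves the arm, as the interface text tells. Its arguments: {"type":"object","properties":{"rows":{"type":"array","items":{"type":"number"}},"newtons":{"type":"number"}},"required":["rows"]}

```bash
mkdir -p pics; ls; cat > h.py <<'E'
import numpy as np,cv2
from rig import r, grab_frame, camera_params, sign_off
def save(n,f): cv2.imwrite('pics/'+f+'.png',cv2.cvtColor(grab_frame(n),cv2.COLOR_RGB2BGR))
E
python3 - <<'E'
from h import *
print(r.sense())
for n in ['scene','top','wrist']:
    print(n,camera_params(n)); save(n,n+'0')
E
```

```text
pics
{'clock': 0.0, 'qpos': array([-1.18339526e+00,  3.53653215e-01,  1.63413068e+00, -9.68037492e-06,
        1.15518454e+00, -2.41912266e-03]), 'qvel': array([-7.61989657e-04,  1.30795757e-03, -7.08984528e-04, -9.60789997e-04,
        5.62698873e-04,  6.87955504e-05]), 'joint_efforts': array([-6.47134984e-04, -6.05268717e+01, -3.42073059e+01,  8.74392049e-05,
        9.50434740e-03,  3.29758983e-06]), 'eef_pos': array([ 237.32270808, -577.68217992,  230.55998722]), 'tcp_rot': array([-1.5667822 ,  1.56942051,  1.96463456]), 'contact_force': array([0.41635692, 0.29676452, 0.0871586 ]), 'wrist_torque': array([-0.02670703,  0.03209012, -0.01217688]), 'opening': 0.9958540030029172}
scene {'vertical_fov': 45.11166290838951, 'cx': 315.2641343167232, 'cy': 228.56123892123077, 'pose': array([[-4.66180732e-01,  4.97395350e-01, -7.31623804e-01,
         1.62657777e+03],
       [ 8.84459258e-01,  2.43164333e-01, -3.98249831e-01,
         4.35270871e+02],
       [-2.01828001e-02, -8.32747845e-01, -5.53284449e-01,
         8.81580937e+02],
       [ 0.00000000e+00,  0.00000000e+00,  0.00000000e+0
[... 227 characters left out ...]
9173978e-01, -3.31592238e-02, -2.34909895e-02,
        -1.21193987e+02],
       [ 2.76635575e-02, -1.31577898e-01, -9.90919767e-01,
         1.09345846e+03],
       [ 0.00000000e+00,  0.00000000e+00,  0.00000000e+00,
         1.00000000e+00]])}
wrist {'vertical_fov': 65.70646984690485, 'cx': 319.39643205458975, 'cy': 233.89763146450295, 'tool_from_camera': array([[ 2.48335749e-04, -2.57391124e-01,  9.66307274e-01,
        -1.41869796e+02],
       [ 9.99999751e-01,  7.02516462e-04, -6.98682365e-05,
         5.77424885e-01],
       [-6.60863304e-04,  9.66307051e-01,  2.57391234e-01,
        -6.70210759e+01],
       [ 0.00000000e+00,  0.00000000e+00,  0.00000000e+00,
         1.00000000e+00]])}
```

View pics/scene0.png

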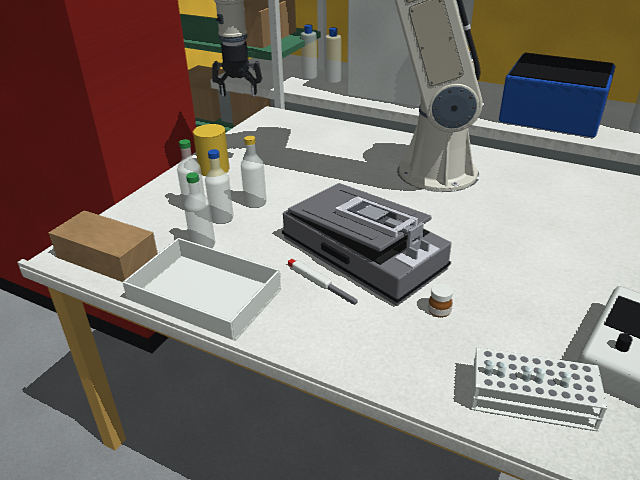

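View pics/top0.png

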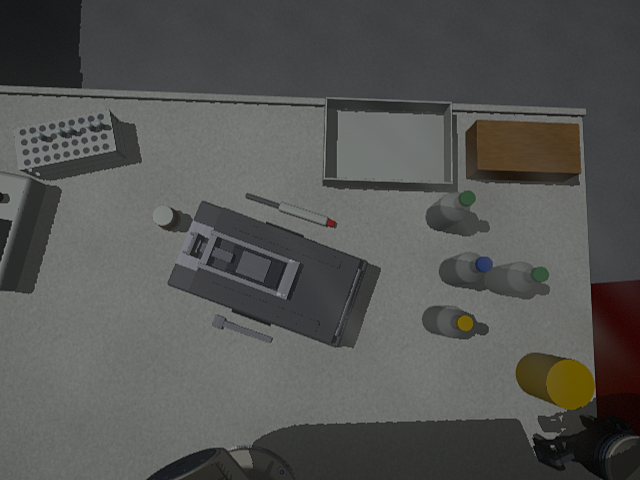

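View pics/wrist0.png

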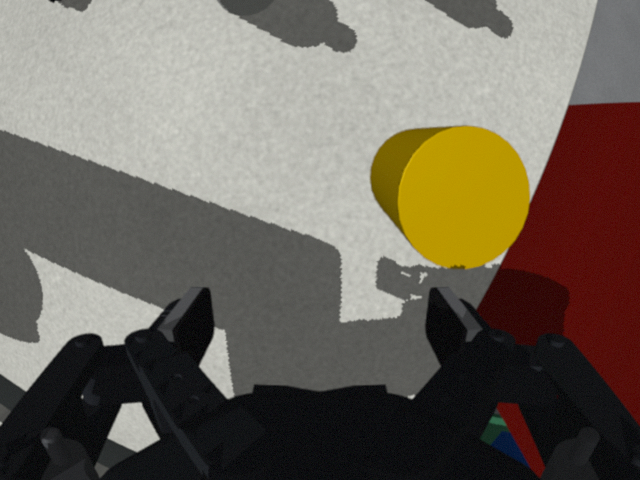

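The top view shows the case at about (270,272), with its keeper end at the left (about (195,245)) and the hinge end at about (355,305). I'll enlarge it for corner picks.

```bash
python3 - <<'E'
from h import *
im=cv2.imread('pics/top0.png')[190:360,150:390]
im=cv2.convertScaleAbs(cv2.resize(im,(800,567),interpolation=cv2.INTER_CUBIC),alpha=1.7,beta=10)
cv2.imwrite('pics/topz.png',im)
im=cv2.imread('pics/scene0.png')[170:310,270:470]
im=cv2.resize(im,(800,560),interpolation=cv2.INTER_CUBIC)
cv2.imwrite('pics/scenez.png',cv2.convertScaleAbs(im,alpha=1.6,beta=20))
E
```

```text
(no output)
```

View pics/topz.png

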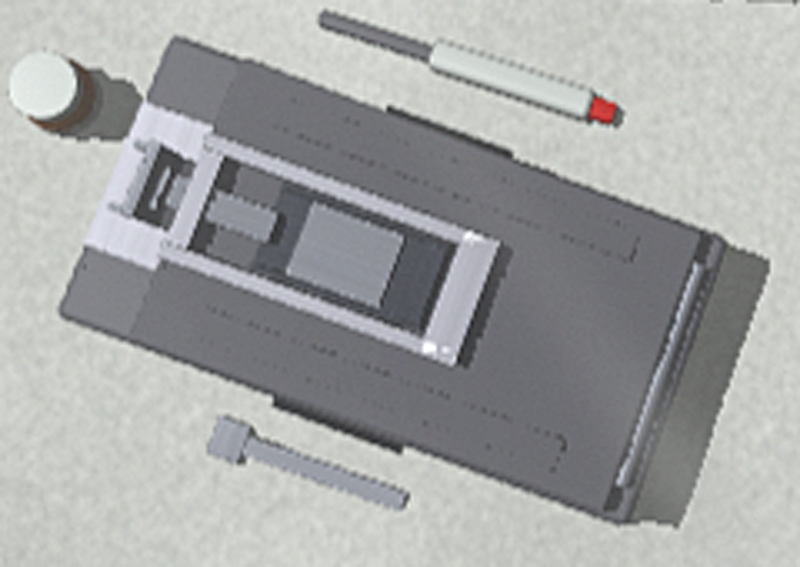

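View pics/scenez.png

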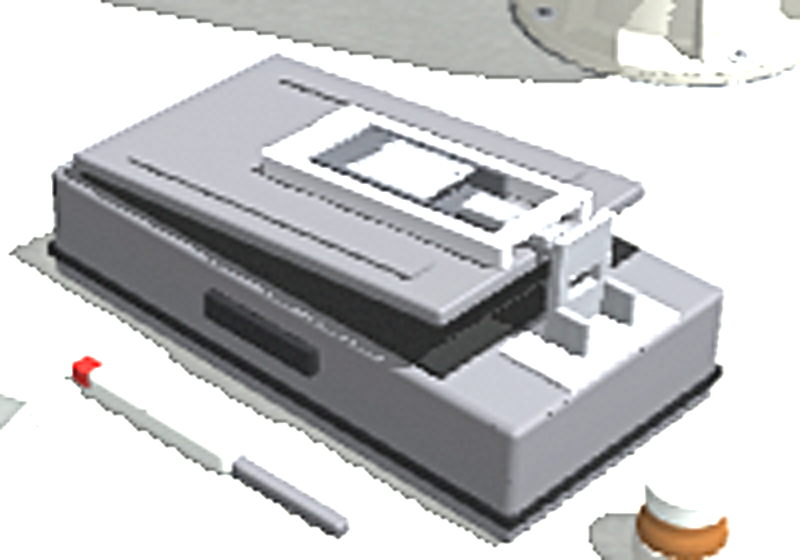

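```bash
cat >> h.py <<'E'
def ray(n,uv,st=None):
    p=camera_params(n);f=240/np.tan(np.radians(p['vertical_fov'])/2)
    d=np.array([(uv[0]-p['cx'])/f,(uv[1]-p['cy'])/f,1.0])
    if n=='wrist':
        a=np.linalg.norm(d[:2]);d=np.array([*(d[:2]/max(a,1e-9)*np.sin(a)),np.cos(a)])
        T=tool(st)@p['tool_from_camera']
    else: T=p['pose']
    return T[:3,3],T[:3,:3]@d
def tool(st):
    from scipy.spatial.transform import Rotation as R
    T=np.eye(4);T[:3,:3]=R.from_euler('xyz',st['tcp_rot']).as_matrix();T[:3,3]=st['eef_pos'];return T
def onz(n,uv,z,st=None):
    o,d=ray(n,uv,st);return o+d*(z-o[2])/d[2]
def proj(n,P,st=None):
    p=camera_params(n);f=240/np.tan(np.radians(p['vertical_fov'])/2)
    T=tool(st)@p['tool_from_camera'] if n=='wrist' else p['pose']
    c=np.linalg.inv(T)@np.append(P,1)
    if n=='wrist':
        rr=np.hypot(c[0],c[1]);a=np.arctan2(rr,c[2]);return np.array([p['cx']+f*a*c[0]/rr,p['cy']+f*a*c[1]/rr])
    return np.array([p['cx']+f*c[0]/c[2],p['cy']+f*c[1]/c[2]])
E
python3 - <<'E'
from h import *
z=lambda a,b:(150+a*.3-.35,190+b*.29982-.35)
A=onz('top',z(175,40),86)[:2];B=onz('top',z(62,312),86)[:2]
C=onz('top',z(712,232),102)[:2];D=onz('top',z(607,510),102)[:2]
print(A,B,np.linalg.norm(A-B),C,D,np.linalg.norm(C-D))
ex=A-B; 
yv=(A+B-C-D)/2;print(np.linalg.norm(yv))
print('yaw',np.degrees(np.arctan2(-yv[0],yv[1])),np.degrees(np.arctan2(ex[1],ex[0])))
print((A+B)/2,(C+D)/2)
print(tool(r.sense()).round(2))
E
```

```text
[661.46518255 113.67376279] [480.24365451 174.80669636] 191.25500722977165 [ 544.02560354 -242.47607751] [ 366.11209922 -179.14047149] 188.85077180299683
373.4511183644623
yaw -18.061767354104784 -18.641212890275153
[570.85441853 144.24022958] [ 455.06885138 -210.8082745 ]
[[-0.0000e+00  3.8000e-01 -9.2000e-01  2.3736e+02]
 [ 0.0000e+00 -9.2000e-01 -3.8000e-01 -5.7777e+02]
 [-1.0000e+00 -0.0000e+00  0.0000e+00  2.3072e+02]
 [ 0.0000e+00  0.0000e+00  0.0000e+00  1.0000e+00]]
```

```bash
cat >> h.py <<'E'
from scipy.spatial.transform import Rotation as R
import json,os
def case(): return json.load(open('case.json'))  # x,y,yaw deg
def c2w(p):
    x,y,a=case();a=np.radians(a);c,s=np.cos(a),np.sin(a)
    return np.array([x+c*p[0]-s*p[1],y+s*p[0]+c*p[1],p[2]])
def w2c(p):
    x,y,a=case();a=np.radians(a);c,s=np.cos(a),np.sin(a);d=[p[0]-x,p[1]-y]
    return np.array([c*d[0]+s*d[1],-s*d[0]+c*d[1],p[2]])
def target(pc,pitch=0):
    """tool down, tool z = case -y; pitch>0 tips finger toward -y (about case x)"""
    a=np.radians(case()[2]);y=np.array([-np.sin(a),np.cos(a),0]);X=np.array([0,0,-1.]);Z=-y
    M=np.stack([X,np.cross(Z,X),Z],1)
    cx=np.array([np.cos(a),np.sin(a),0])
    M=R.from_rotvec(-np.radians(pitch)*cx).as_matrix()@M
    return c2w(pc),M
def delta(pc,pitch=0):
    T=tool(r.sense());p,M=target(pc,pitch)
    d=T[:3,:3].T@(p-T[:3,3]);w=np.degrees(R.from_matrix(T[:3,:3].T@M).as_rotvec())
    print('shift',d.round(1),'turn',w.round(2),'len',np.linalg.norm(d).round())
def where():
    s=r.sense();T=tool(s);a=np.radians(case()[2]);f=s['contact_force']
    c,sn=np.cos(a),np.sin(a)
    print('t',round(s['clock'],2),'case',w2c(s['eef_pos']).round(1),'F(case)',np.round([c*f[0]+sn*f[1],-sn*f[0]+c*f[1],f[2]],1),'op',round(s['opening'],2))
E
echo '[517,-20,-18.2]' > case.json
python3 - <<'E'
from h import *
delta((0,43,320)); where()
for b in [(427,215),(440,275),(490,285),(425,325)]: print(onz('top',b,0))
E
```

```text
shift [ -88.8 -442.5 -498.6] turn [-4.947e+01 -3.000e-02  6.000e-02] len 672.0
t 0.15 case [ -91.4 -617.2  230.7] F(case) [-0.3 -0.7 -0.3] op 1.0
[ 666.60063801 -407.51438917    0.        ]
[ 522.62841901 -438.41569737    0.        ]
[ 502.63344116 -557.96780081    0.        ]
[ 404.46180421 -402.47035072    0.        ]
```

Request:
drive_tool(rows=[-60,0,0,0,0,0,0,-110,0,0,0,0,0,0,-110,-40,-45,-10,0,0,0,-110,-85,-95,-20,0,0,0,-110,-125,-140,-30,0,0,0,-110,-165,-185,-40,0,0,0,-110,-205,-230,-49.5,0,0,0,-105,-245,-275,-49.5,0,0,0,-100,-285,-320,-49.5,0,0,0,-95,-325,-365,-49.5,0,0,0])

```text
clock: 1.4
eef_pos: [452.0, -136.7, 326.0]
tcp_rot: [-2.826, 1.57, 1.569]
contact_force: [1.7, -0.9, 0.1]
opening: -0.001
```

```bash
python3 - <<'E'
from h import *
delta((0,43,320)); where(); print(r.sense()['qpos'].round(2))
E
```

```text
shift [   6.1   25.4 -174.1] turn [ 0.03 -0.04  0.01] len 176.0
t 1.4 case [ -25.3 -131.2  326. ] F(case) [ 1.9 -0.4  0.1] op -0.0
[-0.3   0.02  1.83  0.    1.29  0.02]
```

Request:
drive_tool(rows=[2,8,-58,0,0,0,0,4,16,-116,0,0,0,0,6,25,-174,0,0,0,0,6,25,-174,0,0,0,0,6,25,-174,0,0,0,0])

```text
clock: 2.02
eef_pos: [529.6, 20.7, 319.8]
tcp_rot: [-1.544, 1.57, 2.852]
contact_force: [-0.1, -0.1, -0.1]
opening: 0.001
```

```bash
python3 - <<'E'
from h import *
s=r.sense();save('wrist','w1');where();json.dump({k:s[k].tolist() for k in('eef_pos','tcp_rot')},open('w1.json','w'))
im=cv2.imread('pics/w1.png');cv2.imwrite('pics/w1z.png',cv2.convertScaleAbs(cv2.resize(im,(800,600),interpolation=cv2.INTER_CUBIC),alpha=1.4,beta=10))
E
```

```text
t 2.08 case [ -0.7  42.  319.9] F(case) [ 0.9 -0.   0.9] op -0.0
```

View pics/w1z.png

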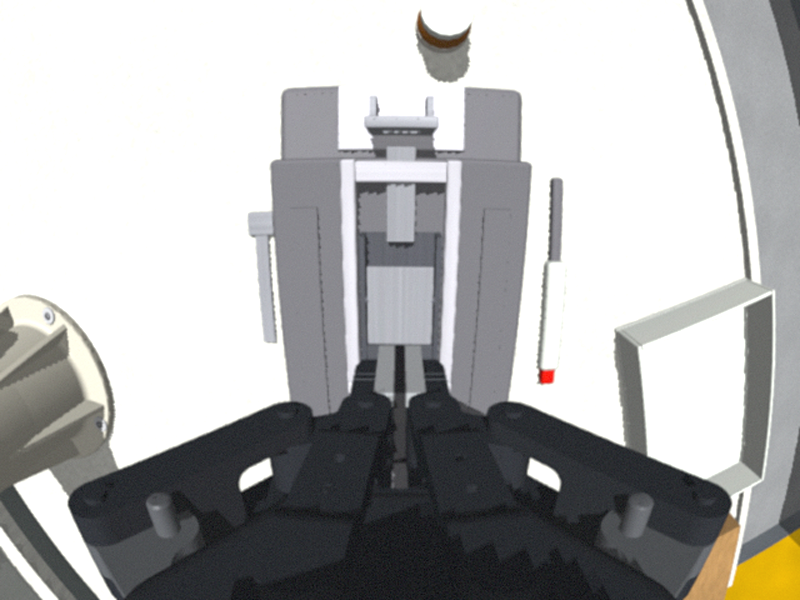

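```bash
python3 - <<'E'
from h import *
st={k:np.array(v) for k,v in json.load(open('w1.json')).items()}
o=lambda u,v,z:w2c(onz('wrist',(u*.8-.1,v*.8-.1),z,st))
for n,u,v,z in [('cornL',283,89,86),('cornR',521,92,86),('sideL',284,140,86),('sideR',521,140,86)]: print(n,o(u,v,z).round(1))
th=.1
for n,u,v,dist in [('lidL',272,161,315),('lidR',530,164,315)]:
    print(n,o(u,v,90+12+dist*th).round(1))
for n,u,v,dist in [('pull lowL',367,266,238),('pull lowR',434,266,238),('pull tab L',368,345,177),('pull tab R',432,345,177)]:
    print(n,o(u,v,90+28+dist*th).round(1))
# predicted
for p in [(0,-200+322,109+33),(0,36,118+24)]:
    print(p,(proj('wrist',c2w(p),st)/.8).round(1))
for n,u,v in [('keepertop back L',366,118),('keeper top back R',437,120),('near',401,131)]:
    print(n,[o(u,v,z).round(1) for z in(150,158,165)])
E
```

```text
cornL [-93.7 179.3  86. ]
cornR [ 99.7 177.5  86. ]
sideL [-92.8 136.4  86. ]
sideR [ 99.9 137.1  86. ]
lidL [-90.1 118.2 133.5]
lidR [ 94.4 116.5 133.5]
pull lowL [-21.7  42.6 141.8]
pull lowR [ 25.4  42.7 141.8]
pull tab L [-22.4 -19.3 135.7]
pull tab R [ 25.8 -19.2 135.7]
(0, 122, 142) [397.9 151.9]
(0, 36, 142) [397.7 275.1]
keepertop back L [array([-21.2, 144.8, 150. ]), array([-20.6, 143.8, 158. ]), array([-20.1, 143. , 165. ])]
keeper top back R [array([ 25.7, 143.6, 150. ]), array([ 25.1, 142.7, 158. ]), array([ 24.5, 141.9, 165. ])]
near [array([  1.9, 135.8, 150. ]), array([  1.9, 135.1, 158. ]), array([  1.9, 134.5, 165. ])]
```

```bash
python3 - <<'E'
from h import *
z=lambda a,b:(150+a*.3-.35,190+b*.29982-.35)
for n,u,v,zz in [('lowA',314,205,141.8),('lowB',287,272,141.8),('tabA',405,238,135.7),('tabB',382,305,135.7)]: print(n,w2c(onz('top',z(u,v),zz)).round(1))
print(w2c(onz('top',z(175,40),86)),w2c(onz('top',z(62,312),86)))
im=cv2.imread('pics/w1.png')[60:300,200:440]
cv2.imwrite('pics/w1c.png',cv2.convertScaleAbs(cv2.resize(im,(600,600),interpolation=cv2.INTER_CUBIC),alpha=1.3))
E
```

```text
lowA [ 21.1  37.4 141.8]
lowB [-23.2  38.  141.8]
tabA [ 21.6 -21.8 135.7]
tabB [-22.1 -23.1 135.7]
[ 95.48690203 172.10785969  86.        ] [-95.76243456 173.58062682  86.        ]
```

View pics/w1c.png

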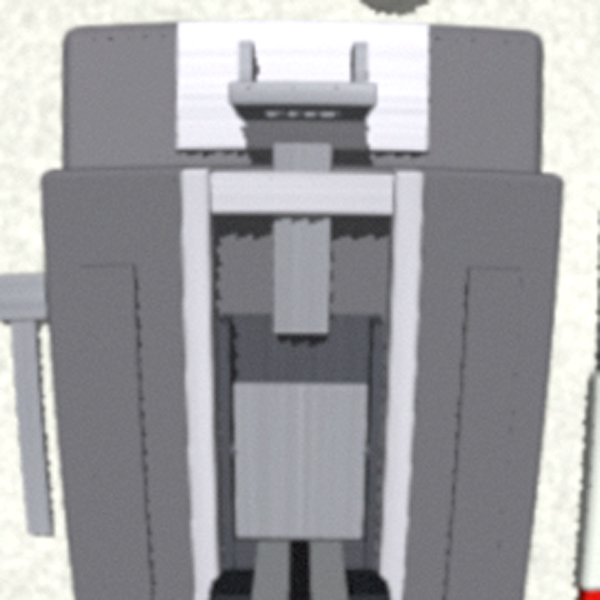

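```bash
echo '[520.3,-17.4,-18.2]' > case.json; python3 - <<'E'
from h import *
im=cv2.imread('pics/scene0.png')[215:275,390:450]
cv2.imwrite('pics/scenek.png',cv2.convertScaleAbs(cv2.resize(im,(600,600),interpolation=cv2.INTER_NEAREST),alpha=1.0))
delta((-1,41,175));where()
E
```

```text
shift [144.9   2.1  -2.4] turn [ 0.02 -0.01  0.04] len 145.0
t 2.08 case [ -3.   38.5 319.9] F(case) [ 0.9 -0.   0.9] op -0.0
```

View pics/scenek.png

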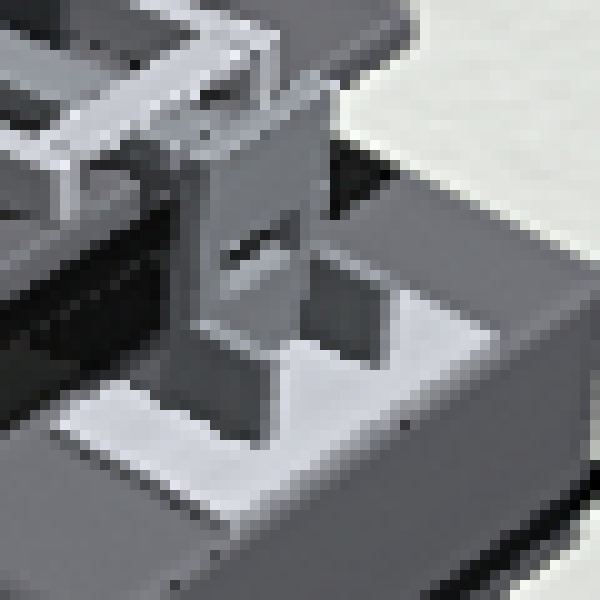

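```bash
python3 - <<'E'
from h import *
x,y,a=case();a=np.radians(a);n=np.array([-np.sin(a),np.cos(a),0])
def pl(uv,yc):
    o,d=ray('scene',uv);P=c2w((0,yc,0));t=n@(P-o)/(n@d);return w2c(o+t*d).round(1)
k=lambda u,v:(390+u/10-.5,215+v/10-.5)
for nm,u,v in [('slot UL',219,255),('UR',300,212),('LR',300,255),('LL',219,295),('topL',205,162),('topR',330,90),('foot',287,343)]: print(nm,pl(k(u,v),140))
for p in [(0,175,86),(100,175,86),(-100,175,86),(0,140,86),(0,140,121)]:
    q=proj('scene',c2w(p));print(p,((q-[390,215]+.5)*10).round())
E
```

```text
slot UL [ 12.7 140.  128.4]
UR [-17.5 140.  125.4]
LR [-19.2 140.  112.5]
LL [ 11.4 140.  116.6]
topL [ 21.2 140.  157.9]
topR [-24.8 140.  155.7]
foot [-17.4 140.   88.4]
(0, 175, 86) [362. 445.]
(100, 175, 86) [ 84. 640.]
(-100, 175, 86) [617. 267.]
(0, 140, 86) [240. 382.]
(0, 140, 121) [251. 259.]
```

Request:
drive_tool(rows=[50,1,-1,0,0,0,0,100,2,-2,0,0,0,0,133,2,-2.5,0,0,0,0,133,2,-2.5,0,0,0,0])

```text
clock: 2.58
eef_pos: [529.9, 20.6, 185.1]
tcp_rot: [-1.255, 1.565, 3.138]
contact_force: [0.7, 0.7, 0.1]
opening: -0.003
```

```bash
python3 - <<'E'
from h import *
where();save('wrist','w2')
im=cv2.imread('pics/w2.png');cv2.imwrite('pics/w2z.png',cv2.convertScaleAbs(cv2.resize(im,(800,600),interpolation=cv2.INTER_CUBIC),alpha=1.4,beta=10))
E
```

```text
t 2.58 case [ -2.7  39.1 185.1] F(case) [0.4 0.9 0.1] op -0.0
```

View pics/w2z.png

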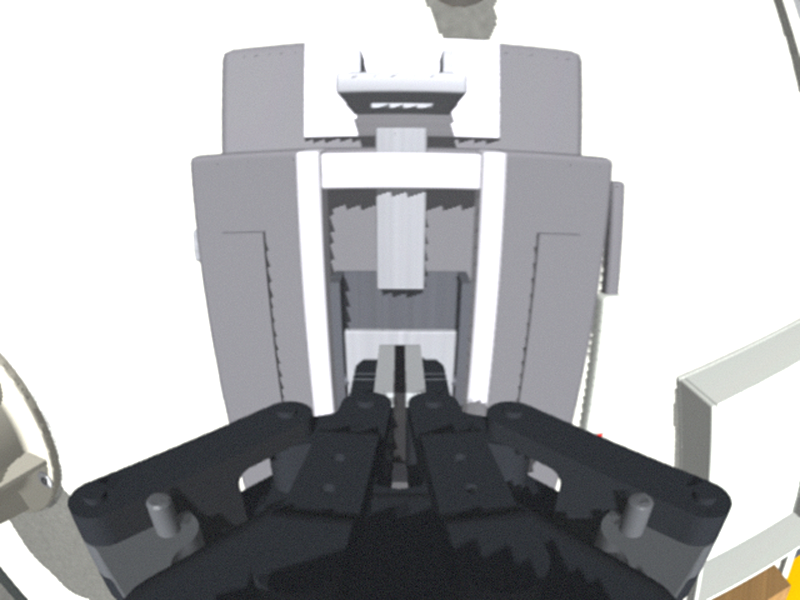

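Request:
drive_tool(rows=[20,-1,-2,0,0,0,0,38,-1,-3,0,0,0,0,38,-1,-3,0,0,0,0])

```text
clock: 3.0
eef_pos: [531.6, 23.5, 149.9]
tcp_rot: [-1.316, 1.569, 3.077]
contact_force: [0.0, -0.4, -0.0]
opening: -0.003
```

```bash
python3 - <<'E'
from h import *
where();delta((0,42,147));save('wrist','w3')
im=cv2.imread('pics/w3.png')[120:420,120:520];cv2.imwrite('pics/w3z.png',cv2.convertScaleAbs(cv2.resize(im,(800,600),interpolation=cv2.INTER_CUBIC),alpha=1.6,beta=20))
E
```

```text
t 3.0 case [ -2.   42.4 149.9] F(case) [ 0.2 -0.4 -0. ] op -0.0
shift [2.9 2.  0.3] turn [-0.12  0.02  0.09] len 4.0
```

View pics/w3z.png

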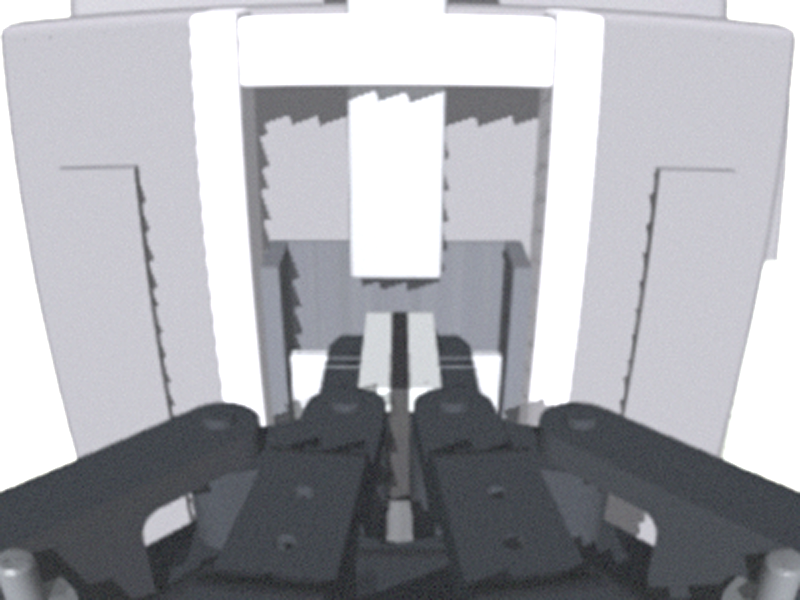

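Request:
drive_tool(rows=[3,1.5,-2.5,0,0,0,0,8,1.5,-2.5,0,0,0,0,14,1.5,-2.5,0,0,0,0,20,1.5,-2.5,0,0,0,0,25,1.5,-2.5,0,0,0,0,25,1.5,-2.5,0,0,0,0])

```text
clock: 3.8
eef_pos: [534.2, 25.3, 125.1]
tcp_rot: [-1.113, 1.57, -3.003]
contact_force: [0.4, -0.8, 2.2]
opening: 0.0
```

```bash
python3 - <<'E'
from h import *
where();save('wrist','w4')
im=cv2.imread('pics/w4.png')[120:420,120:520];cv2.imwrite('pics/w4z.png',cv2.convertScaleAbs(cv2.resize(im,(800,600),interpolation=cv2.INTER_CUBIC),alpha=1.6,beta=20))
E
```

```text
t 3.8 case [-1.000e-01  4.490e+01  1.251e+02] F(case) [ 0.6 -0.6  2.2] op 0.0
```

View pics/w4z.png

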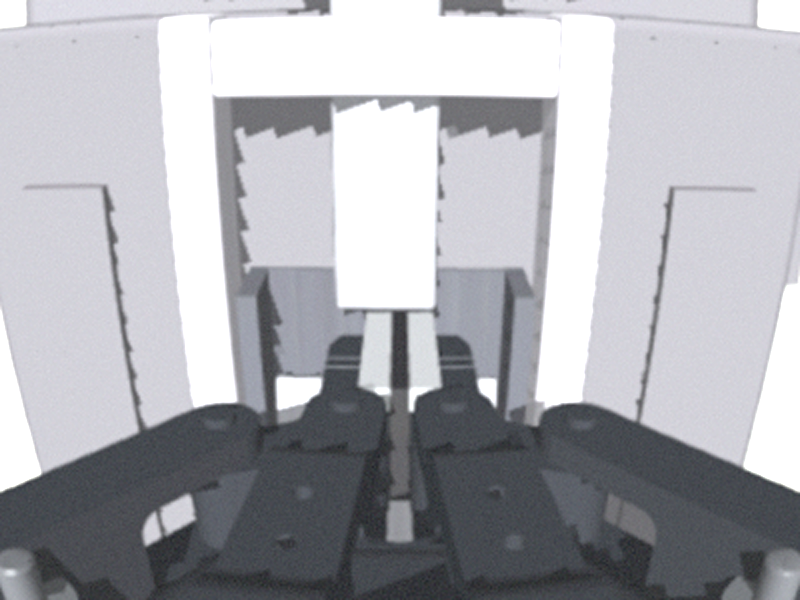

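Request:
drive_tool(rows=[4,0,0,0,0,0,0,8,0,0,0,0,0,0,11,0,0,0,0,0,0,11,0,0,0,0,0,0])

```text
clock: 4.35
eef_pos: [534.4, 25.5, 114.2]
tcp_rot: [-1.373, 1.57, 3.02]
contact_force: [1.0, 0.7, 3.4]
opening: -0.004
```

```bash
python3 - <<'E'
from h import *
where()
E
```

```text
t 4.35 case [ -0.   45.1 114.2] F(case) [0.8 1.  3.4] op -0.0
```

Request:
drive_tool(rows=[2,0,0,0,0,0,0,4,0,0,0,0,0,0,6,0,0,0,0,0,0])

```text
clock: 4.72
eef_pos: [534.6, 25.8, 108.3]
tcp_rot: [-2.304, 1.57, 2.088]
contact_force: [0.8, 3.7, 6.0]
opening: 0.002
```

```bash
python3 - <<'E'
from h import *
where()
save('scene','s5');im=cv2.imread('pics/s5.png')[170:310,270:470]
cv2.imwrite('pics/s5z.png',cv2.resize(im,(800,560),interpolation=cv2.INTER_CUBIC))
E
```

```text
t 4.72 case [  0.   45.5 108.3] F(case) [-0.4  3.7  6. ] op 0.0
```

View pics/s5z.png

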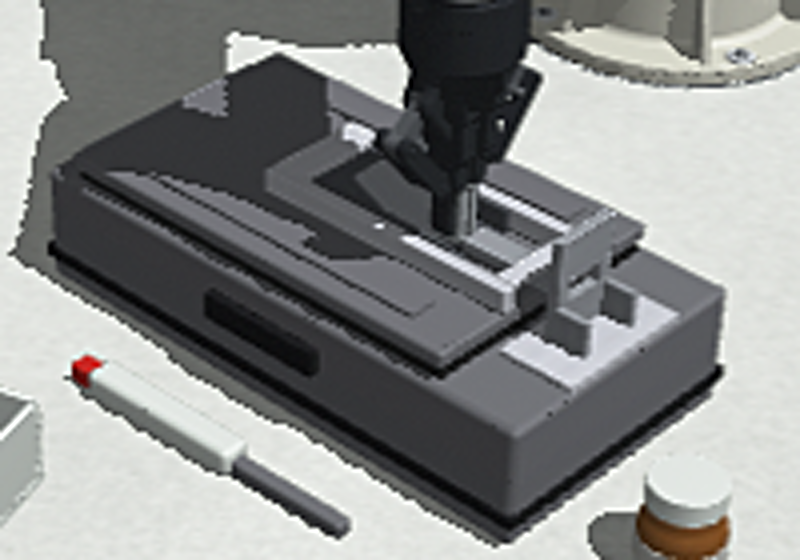

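Request:
drive_tool(rows=[-20,0,0,0,0,0,0,-60,0,0,0,0,0,0,-90,0,-30,0,0,0,0,-90,0,-60,0,0,0,0,-90,0,-60,0,0,0,0])

```text
clock: 5.4
eef_pos: [553.5, 83.8, 197.9]
tcp_rot: [-1.867, 1.57, 2.527]
contact_force: [0.5, -0.3, -0.2]
opening: 0.001
```

```bash
python3 - <<'E'
from h import *
where();s=r.sense();json.dump({k:s[k].tolist() for k in('eef_pos','tcp_rot')},open('w6.json','w'))
save('wrist','w6')
im=cv2.imread('pics/w6.png')[60:360,120:520];cv2.imwrite('pics/w6z.png',cv2.convertScaleAbs(cv2.resize(im,(800,600),interpolation=cv2.INTER_CUBIC),alpha=1.3,beta=10))
E
```

```text
t 5.4 case [-1.000e-01  1.065e+02  1.979e+02] F(case) [ 0.6 -0.1 -0.2] op 0.0
```

View pics/w6z.png

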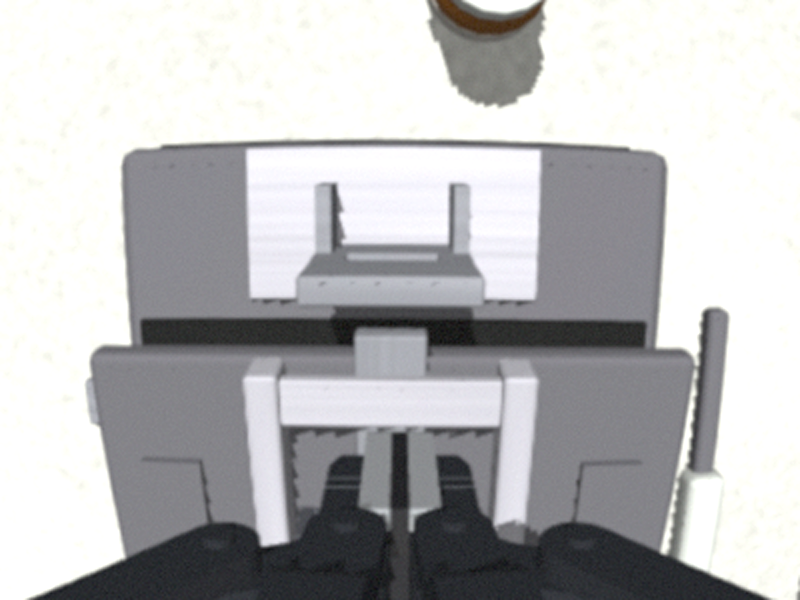

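```bash
python3 - <<'E'
from h import *
delta((0,-42,190))
E
```

```text
shift [  7.5   0.6 147.4] turn [-0.03  0.04  0.11] len 148.0
```

Request:
drive_tool(rows=[0,0,50,0,0,0,0,0,0,100,0,0,0,0,6,0,148,0,0,0,0,8,0,148,0,0,0,0,8,0,148,0,0,0,0])

```text
clock: 6.08
eef_pos: [505.8, -58.1, 189.0]
tcp_rot: [-1.321, 1.568, 3.072]
contact_force: [0.2, 1.2, 0.3]
opening: -0.003
```

```bash
python3 - <<'E'
from h import *
where();s=r.sense();json.dump({k:s[k].tolist() for k in('eef_pos','tcp_rot')},open('w7.json','w'))
save('wrist','w7')
im=cv2.imread('pics/w7.png')[60:360,120:520];cv2.imwrite('pics/w7z.png',cv2.convertScaleAbs(cv2.resize(im,(800,600),interpolation=cv2.INTER_CUBIC),alpha=1.3,beta=10))
E
```

```text
t 6.08 case [ -1.1 -43.2 189. ] F(case) [-0.2  1.2  0.3] op -0.0
```

View pics/w7z.png

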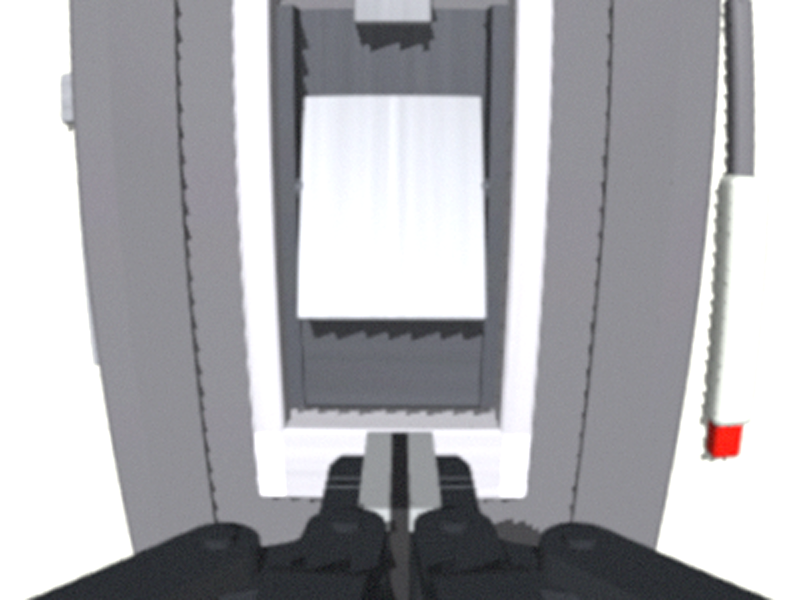

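```bash
python3 - <<'E'
from h import *
st={k:np.array(v) for k,v in json.load(open('w7.json')).items()}
for n,u,v,z in [('tab',392,319,151),('tab flush',392,319,136),('block rear',392,405,133),('frame front',392,429,132),('frame rear',392,495,130),('pull low',392,96,128),('pull low',392,96,141)]:
    print(n,w2c(onz('wrist',(120+u/2,60+v/2),z,st)).round(1))
E
```

```text
tab [ -1.  -17.8 151. ]
tab flush [ -1.2 -21.2 136. ]
block rear [ -1.3 -46.7 133. ]
frame front [ -1.3 -54.3 132. ]
frame rear [ -1.4 -76.4 130. ]
pull low [ -1.1  38.7 128. ]
pull low [ -0.9  37.6 141. ]
```

Request:
drive_tool(rows=[10,0,-5,0,0,0,0,30,0,-9,0,0,0,0,50,0,-9,0,0,0,0,54,0,-9,0,0,0,0,54,0,-9,0,0,0,0])

```text
clock: 6.75
eef_pos: [508.9, -48.4, 135.0]
tcp_rot: [-1.339, 1.567, 3.056]
contact_force: [0.3, 0.3, -0.4]
opening: -0.005
```

```bash
python3 - <<'E'
from h import *
where()
E
```

```text
t 6.75 case [ -1.2 -33.  135. ] F(case) [ 0.2  0.4 -0.4] op -0.01
```

Now press down to find the fully-down height.

Request:
drive_tool(rows=[3,0,0,0,0,0,0,6,0,0,0,0,0,0,6,0,0,0,0,0,0])

```text
clock: 7.12
eef_pos: [509.5, -48.3, 129.4]
tcp_rot: [-1.467, 1.569, 2.927]
contact_force: [1.1, 1.4, 3.6]
opening: 0.0
```

Request:
drive_tool(rows=[3,0,0,0,0,0,0,5,0,0,0,0,0,0,5,0,0,0,0,0,0])

```text
clock: 7.5
eef_pos: [509.8, -48.2, 124.5]
tcp_rot: [-1.701, 1.569, 2.693]
contact_force: [0.4, 3.5, 5.8]
opening: -0.0
```

Request:
drive_tool(rows=[2,0,0,0,0,0,0,4,0,0,0,0,0,0,4,0,0,0,0,0,0])

```text
clock: 7.88
eef_pos: [509.9, -48.0, 120.6]
tcp_rot: [-1.934, 1.569, 2.46]
contact_force: [-0.4, 3.6, 6.9]
opening: -0.0
```

Request:
drive_tool(rows=[2,0,0,0,0,0,0,2,0,0,0,0,0,0])

```text
clock: 8.12
eef_pos: [510.0, -47.7, 118.8]
tcp_rot: [-2.214, 1.569, 2.18]
contact_force: [-0.5, 4.4, 9.0]
opening: 0.005
```

Request:
drive_tool(rows=[1.5,0,0,0,0,0,0,1.5,0,0,0,0,0,0])

```text
clock: 8.38
eef_pos: [510.0, -47.6, 117.8]
tcp_rot: [-2.33, 1.569, 2.064]
contact_force: [-1.3, 4.2, 10.3]
opening: 0.001
```

Request:
drive_tool(rows=[1.5,0,0,0,0,0,0,1.5,0,0,0,0,0,0])

```text
clock: 8.62
eef_pos: [510.1, -47.5, 117.3]
tcp_rot: [-2.411, 1.569, 1.983]
contact_force: [-3.3, 3.2, 18.0]
opening: 0.002
```

Request:
drive_tool(rows=[-3.5,0,0,0,0,0,0,-3.5,0,-2,0,0,0,0,-3.5,0,-4,0,0,0,0,-3.5,0,-4,0,0,0,0])

```text
clock: 9.12
eef_pos: [511.0, -44.5, 120.9]
tcp_rot: [-1.608, 1.569, 2.786]
contact_force: [-1.6, -2.5, 5.3]
opening: -0.003
```

```bash
python3 - <<'E'
from h import *
where()
E
```

```text
t 9.12 case [ -0.3 -28.7 120.9] F(case) [-0.8 -2.9  5.3] op -0.0
```

Request:
drive_tool(rows=[0,0,-1.5,0,0,0,0,0,0,-3,0,0,0,0,0,0,-3,0,0,0,0])

```text
clock: 9.5
eef_pos: [511.7, -42.5, 120.9]
tcp_rot: [-0.785, 1.569, -2.674]
contact_force: [-1.6, -3.1, 6.0]
opening: 0.001
```

Request:
drive_tool(rows=[0,0,-1.5,0,0,0,0,0,0,-3,0,0,0,0,0,0,-3,0,0,0,0])

```text
clock: 9.88
eef_pos: [512.4, -40.6, 120.9]
tcp_rot: [-0.494, 1.567, -2.381]
contact_force: [-1.7, -2.5, 6.1]
opening: 0.0
```

```bash
python3 - <<'E'
from h import *
where()
E
```

```text
t 9.88 case [ -0.3 -24.5 120.9] F(case) [-0.8 -2.9  6.1] op 0.0
```

Request:
drive_tool(rows=[0,0,-2,0,0,0,0,0,0,-4,0,0,0,0,0,0,-4,0,0,0,0])

```text
clock: 10.25
eef_pos: [513.4, -37.7, 121.0]
tcp_rot: [-0.306, 1.566, -2.193]
contact_force: [-1.8, -4.2, 6.2]
opening: 0.002
```

Request:
drive_tool(rows=[0,0,-2,0,0,0,0,0,0,-4,0,0,0,0,0,0,-4,0,0,0,0])

```text
clock: 10.62
eef_pos: [514.0, -35.8, 121.0]
tcp_rot: [-0.204, 1.563, -2.09]
contact_force: [-3.2, -10.0, 6.7]
opening: 0.002
```

```bash
python3 - <<'E'
from h import *
where();s=r.sense();json.dump({k:s[k].tolist() for k in('eef_pos','tcp_rot')},open('w8.json','w'))
save('wrist','w8')
im=cv2.imread('pics/w8.png')[0:300,120:520];cv2.imwrite('pics/w8z.png',cv2.convertScaleAbs(cv2.resize(im,(800,600),interpolation=cv2.INTER_CUBIC),alpha=1.3,beta=10))
E
```

```text
t 10.62 case [ -0.2 -19.4 121. ] F(case) [  0.  -10.5   6.7] op 0.0
```

View pics/w8z.png

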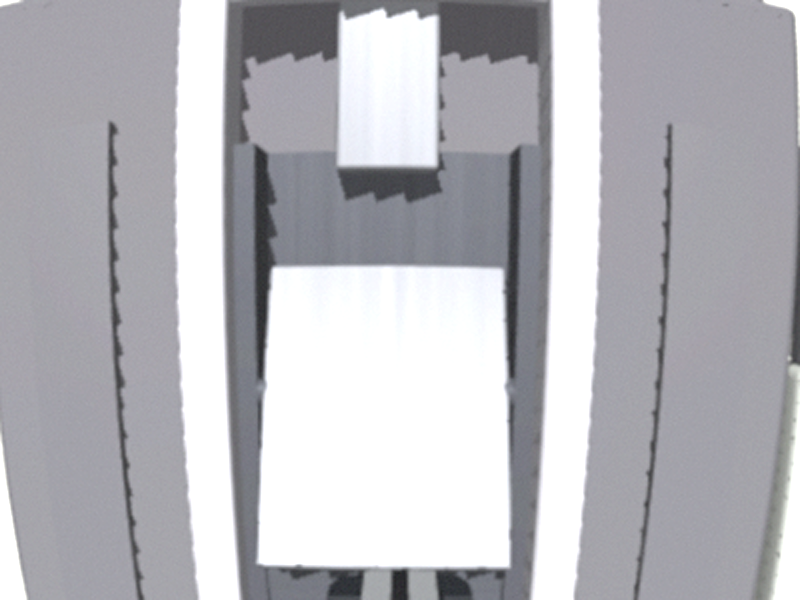

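Request:
drive_tool(rows=[-0.7,0,-2.5,0,0,0,0,-1,0,-2.5,0,0,0,0])

```text
clock: 10.92
eef_pos: [513.9, -35.6, 121.4]
tcp_rot: [-0.19, 1.559, -2.075]
contact_force: [-1.2, -12.3, -2.3]
opening: 0.001
```

Request:
drive_tool(rows=[-0.7,0,-2.5,0,0,0,0,-1,0,-2.5,0,0,0,0])

```text
clock: 11.18
eef_pos: [513.8, -35.6, 121.6]
tcp_rot: [-0.175, 1.554, -2.059]
contact_force: [0.1, -13.0, -4.2]
opening: 0.0
```

```bash
python3 - <<'E'
from h import *
where()
E
```

```text
t 11.18 case [ -0.5 -19.3 121.6] F(case) [  4.1 -12.4  -4.2] op 0.0
```

Request:
drive_tool(rows=[0,0,2.5,0,0,0,0,-1,0,2.5,0,0,0,0,-1.2,0,0,0,0,0,0,-1.2,0,-2,0,0,0,0,-1.2,0,-2,0,0,0,0])

```text
clock: 11.8
eef_pos: [514.4, -33.7, 122.7]
tcp_rot: [-0.167, 1.554, -2.05]
contact_force: [-0.4, -4.1, 4.7]
opening: 0.004
```

```bash
python3 - <<'E'
from h import *
where();print(tool(r.sense())[:3,:3].round(3))
E
```

```text
t 11.8 case [ -0.5 -17.3 122.7] F(case) [ 0.9 -4.   4.7] op 0.0
[[-0.008  0.952 -0.307]
 [-0.015 -0.307 -0.951]
 [-1.    -0.003  0.017]]
```

Request:
drive_tool(rows=[0,0,-2,0,0,0,0,0,0,-4,0,0,0,0,0,0,-4,0,0,0,0])

```text
clock: 12.18
eef_pos: [515.8, -29.7, 122.7]
tcp_rot: [-0.16, 1.554, -2.043]
contact_force: [-1.3, -3.6, 5.3]
opening: -0.0
```

Request:
drive_tool(rows=[0,0,-2,0,0,0,0,0,0,-4,0,0,0,0,0,0,-4,0,0,0,0])

```text
clock: 12.55
eef_pos: [517.1, -25.8, 122.8]
tcp_rot: [-0.156, 1.554, -2.039]
contact_force: [-0.9, -4.5, 7.3]
opening: -0.002
```

```bash
python3 - <<'E'
from h import *
where()
E
```

```text
t 12.55 case [ -0.4  -9.  122.8] F(case) [ 0.5 -4.5  7.3] op -0.0
```

Request:
drive_tool(rows=[-0.2,0,-2.5,0,0,0,0,-0.4,0,-5,0,0,0,0,-0.5,0,-7,0,0,0,0,-0.5,0,-7,0,0,0,0])

```text
clock: 13.05
eef_pos: [519.4, -18.8, 123.2]
tcp_rot: [-0.144, 1.554, -2.027]
contact_force: [-1.2, -1.3, 5.1]
opening: 0.005
```

Request:
drive_tool(rows=[-0.2,0,-2.5,0,0,0,0,-0.4,0,-5,0,0,0,0,-0.5,0,-7,0,0,0,0,-0.5,0,-7,0,0,0,0])

```text
clock: 13.55
eef_pos: [521.6, -12.1, 123.5]
tcp_rot: [-0.144, 1.554, -2.027]
contact_force: [0.1, -4.5, 3.1]
opening: 0.001
```

```bash
python3 - <<'E'
from h import *
where()
E
```

```text
t 13.55 case [ -0.4   5.5 123.5] F(case) [ 1.5 -4.2  3.1] op 0.0
```

Request:
drive_tool(rows=[0,0,-2,0,0,0,0,0,0,-3,0,0,0,0,0,0,-3,0,0,0,0])

```text
clock: 13.92
eef_pos: [521.7, -11.4, 123.3]
tcp_rot: [-0.145, 1.55, -2.026]
contact_force: [-2.9, -18.9, 4.7]
opening: 0.001
```

Request:
drive_tool(rows=[0,0,-2,0,0,0,0,0,0,-3,0,0,0,0,0,0,-3,0,0,0,0])

```text
clock: 14.3
eef_pos: [521.7, -11.4, 123.2]
tcp_rot: [-0.132, 1.545, -2.011]
contact_force: [-4.7, -22.9, 7.7]
opening: 0.001
```

```bash
python3 - <<'E'
from h import *
where()
E
```

```text
t 14.3 case [ -0.6   6.2 123.2] F(case) [  2.7 -23.2   7.7] op 0.0
```

Request:
drive_tool(rows=[0,0,4,0,0,0,0,-15,0,4,0,0,0,0,-45,0,4,0,0,0,0,-45,0,-16,0,0.6,0,0,-45,0,-16,0,1.2,0,0,-45,0,-16,0,1.2,0,0])

```text
clock: 15.05
eef_pos: [526.4, 5.3, 167.1]
tcp_rot: [-0.768, 1.564, -2.647]
contact_force: [0.1, 0.5, -0.1]
opening: -0.001
```

```bash
python3 - <<'E'
from h import *
where();print(tool(r.sense())[:3,:3].round(3))
E
```

```text
t 15.05 case [ -1.3  23.4 167.1] F(case) [-0.1  0.5 -0.1] op -0.0
[[-0.006  0.953 -0.303]
 [-0.003 -0.303 -0.953]
 [-1.    -0.005  0.005]]
```

Request:
drive_tool(rows=[15,0,0,0,0,0,0,24,0,0,0,0,0,0,29,0,0,0,0,0,0,34,0,0,0,0,0,0,39,0,0,0,0,0,0,41,0,0,0,0,0,0,41,0,0,0,0,0,0])

```text
clock: 15.92
eef_pos: [526.3, 5.1, 126.3]
tcp_rot: [-0.73, 1.564, -2.609]
contact_force: [-0.8, -1.9, 3.1]
opening: -0.0
```

Request:
drive_tool(rows=[1,0,0,0,0,0,0,2,0,0,0,0,0,0,2,0,0,0,0,0,0])

```text
clock: 16.3
eef_pos: [526.4, 5.2, 124.4]
tcp_rot: [-0.744, 1.564, -2.623]
contact_force: [-1.4, 1.1, 4.3]
opening: -0.001
```

Request:
drive_tool(rows=[1,0,0,0,0,0,0,2,0,0,0,0,0,0,2,0,0,0,0,0,0])

```text
clock: 16.68
eef_pos: [526.6, 5.3, 123.2]
tcp_rot: [-0.736, 1.565, -2.616]
contact_force: [-4.1, 1.0, 15.2]
opening: -0.001
```

Request:
drive_tool(rows=[1,0,0,0,0,0,0,2,0,0,0,0,0,0,2,0,0,0,0,0,0])

```text
clock: 17.05
eef_pos: [526.7, 5.3, 122.9]
tcp_rot: [-0.702, 1.565, -2.581]
contact_force: [-7.8, -0.1, 25.1]
opening: 0.0
```

Request:
drive_tool(rows=[-15,0,0,0,0,0,0,-60,0,0,0,0,0,0,-75,0,40,0,0,0,0,-75,0,75,0,0,0,0,-75,0,75,0,0,0,0])

```text
clock: 17.68
eef_pos: [503.7, -67.4, 198.5]
tcp_rot: [-0.623, 1.565, -2.504]
contact_force: [1.1, 0.1, 0.3]
opening: 0.001
```

```bash
python3 - <<'E'
from h import *
where();s=r.sense();json.dump({k:s[k].tolist() for k in('eef_pos','tcp_rot')},open('w9.json','w'))
save('wrist','w9');save('scene','s9')
im=cv2.imread('pics/w9.png')[0:300,120:520];cv2.imwrite('pics/w9z.png',cv2.convertScaleAbs(cv2.resize(im,(800,600),interpolation=cv2.INTER_CUBIC),alpha=1.3,beta=10))
im=cv2.imread('pics/s9.png')[170:310,270:470]
cv2.imwrite('pics/s9z.png',cv2.resize(im,(800,560),interpolation=cv2.INTER_CUBIC))
E
```

```text
t 17.68 case [-1.000e-01 -5.270e+01  1.985e+02] F(case) [1.  0.5 0.3] op 0.0
```

View pics/w9z.png

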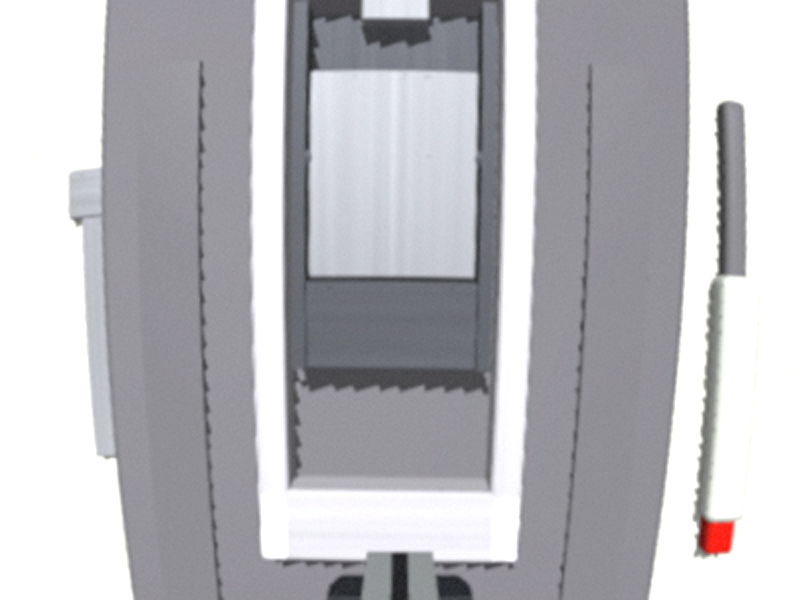

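View pics/s9z.png

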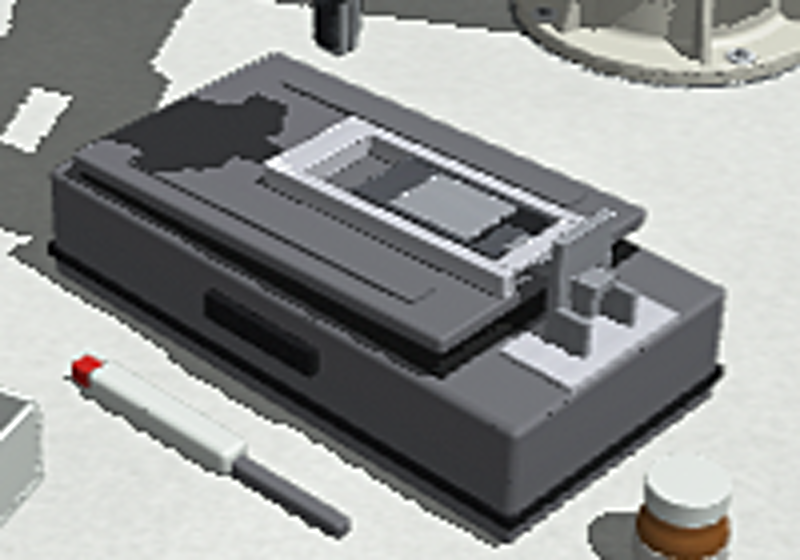

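```bash
python3 - <<'E'
from h import *
st={k:np.array(v) for k,v in json.load(open('w9.json')).items()}
for n,v,z in [('pull low',71,125),('tab',276,124),('block rear',368,123),('frame front',490,122),('frame rear',557,121)]:
    print(n,w2c(onz('wrist',(120+392/2,v/2),z,st)).round(1))
E
```

```text
pull low [ -1.4  73.1 125. ]
tab [ -0.9  12.3 124. ]
block rear [ -0.8 -14.7 123. ]
frame front [ -0.6 -52.4 122. ]
frame rear [ -0.5 -74.9 121. ]
```

```bash
python3 - <<'E'
from h import *
where();print(sign_off())
E
```

```text
t 17.77 case [-1.000e-01 -5.110e+01  1.982e+02] F(case) [ 0.4  0.5 -0.5] op -0.0
the job is handed in; nothing more can be done
None
```

The case is secured: the bolt is home through the keeper and the pull is flush. I handed the job in at about 17.8 s, with the gripper clear and the wrist force near zero.

**What I did:**
- **Tipping the pull:** I pressed the low arm with the closed fingers until the tab stood up, and saw it raised in the wrist picture.
- **Pushing the bolt home:** I pressed the rear block down and pushed the raised tab toward the keeper. The first try, with the lid too low, stopped on the keeper's face at about 12 N. I backed off, let the lid rise about 1 mm, and the tongue went in at about 4 N. I pushed on until it met a firm stop at about 23 N.
- **Folding the pull:** I pressed the tab flat, at about 25 N, and lifted away.

**Last checks:**
- **Bolt:** In the last scene picture the tongue stands out beyond the keeper and the lid is held. The rear edge of the bolt's block measured y = -14.7 mm, against -14.8 mm expected when fully home.
- **Pull:** It shows 60.8 mm long from above, against 61 mm when flush.
- **Other things:** The jar and pipette look undisturbed in the last scene picture. I did not measure them, the spanner or the bottles again.

**Disagreements:**
- The top and wrist cameras differed by 3 to 5 mm along the case, so I relied on the wrist camera and on touch.
- The bolt seemed to start about 6 mm forward of fully drawn back, although the tongue tip looked close to its drawn-back position.

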